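Level the rocking doming stand

ROBOT

A 6-joint arm with a two-finger parallel gripper is mounted at the origin on a cart in front of the work surface, level with it; the furniture and walls round the work are solid. World frame = base frame: x ahead of the robot, y to its left, z up, the work surface at z = 0. Lengths are in m, angles in degrees, forces in N, time in s.
With the tool pointing down it reaches from about 0.325 to 0.9 m from the base axis. Payload 6.1 kg.
Tool frame: the origin (TCP) lies midway between the tips of the shut fingers; the grasp point (between the pads) lies 19 mm behind it; z points along the fingers, y is the line along which they close (so a half turn about z gives the same grasp; the last joint's range is limited). The gripper opens to 85 mm and grips with 20 to 120 N. Pads are 22 mm wide; open, the fingers measure 114 mm over their backs; the gripper's body (76 mm by 85 mm) begins 54 mm behind the grasp point. The pads swing forward as they close: fully open they stand 13 mm farther back than shut.
Start: joints at [-74.548, 12.628, 87.462, -0, 79.91, -7.225], TCP at [0.241, -0.577, 0.201] pointing down, gripper open.
Joint ranges: [-170.65, 170.65], [-52.31, 119.04], [5.05, 147.46], [-71.25, 251.25], [11.57, 151.72], [-153.62, 153.62]. Speed limits (degrees/s): [147.25, 147.25, 172.46, 180, 180, 180].

INTERFACE

Orientations are given as a 3x3 rotation matrix whose columns are the frame's x, y, z axes.
In Python, from workcell import state, get_image, camera_info, close_job gives the robot as it stands. The module is installed in compiled form; this text tells all that it offers.
- The arm moves only by the tool play_rows, never from a script. Its argument "plan" is a list of rows, each a list of 2 entries, a list of its own where there are three numbers: the shift along the tool's x, y, z in cm, then the turn about the tool's z in rad. A call has 1 to 10 rows; each row is the pose to reach, as a shift and turn from the pose commanded when the call began, along the tool's axes at that moment; what a row does not reach only later rows make up. A row lasts 1/10 s, in which the tool goes at most 50 mm and 8.59 degrees, less where a joint would pass 70% of its speed; a pose out of reach is approached as far as the arm can. A call with a gripper value outside its range is refused whole. "hand" is the finger opening in cm, from 0 to 8.54, set as the call begins (left out, the last holds). The fingers move at their own pace and stop on an object; the grip force is fixed at half the most. Time passes only in rows, so rows that repeat a pose let the fingers close. It gives the time, the measured TCP pose, the force, the opening and the grip force at its end, in the units of the state.
- state(): the state, without advancing time (a new reading comes with each control period).
- get_image(name): name is "scene" or "top" or "wrist"; returns the picture (384x512x3 uint8, red, green, blue); there is no depth.
- camera_info(name): a dict with "K" (3x3 intrinsics, pixels), "D" ([k1, k2, p1, p2, k3] as OpenCV has them; the pictures are not rectified), "R" (3x3) and "t" (3): a world point X has camera coordinates R X + t; the wrist camera has in their place "mount" (4x4, takes a point from camera to tool coordinates, whose origin is the TCP and whose axes are the flange's). Camera axes: x right, y down, z forward; pixel columns grow to the right and rows downward; lengths in m; the calibration is good to about 2 mm. A picture is of the moment at which its call begins: read the wrist's pose just before it. camera_info takes no time and is no camera call.
- close_job(): hands the job in; it is judged then, once.
The state is a dict: "t": time; "q": joint angles; "joint_velocities": joint speeds; "effort": joint torques, N m; "ee_pos": TCP position; "tool_rot": TCP orientation; "wrist_force": force on the tool from outside, world axes, zero at the start; "ft_torque": the same for the moment, N m; "gripper_width": finger opening in m; "gripper_force": force on a finger pad.
Only numpy, scipy, OpenCV 4.12 (cv2) and the standard library are available. Lean on these libraries where they do the work, as an engineer would, in place of code of your own. Each camera call takes 0.05 s, during which the arm holds its last target. There are 200 camera calls.

TASK

The green doming stand rocks because the red levelling screw at one of its corners is backed off. Turn the red screw clockwise until its foot carries its fair share and the stand sits firm on all four feet, then let go. Do not turn it so far that the stand rocks the other way, and do not tip the stand or shove it away.

Things in the scene. Friction and masses are not known exactly. Their poses are not given: they have to be found in the camera images.
- stand: Loose doming stand, 3 kg, at any heading: green plate 200 (x) x 150 mm on four rubber feet, 40 mm wooden doming block near its middle (top 76 mm up). Origin on the table under the plate's centre, z up, plate top at 32 mm. A levelling screw with an upright bar knob at each corner, 82 mm off in x, 57 mm in y: three black ones, locked, bars along x; one red at +x +y.
- red_grip (a point): Grip point of the red knob: on the screw's vertical axis, in the bar, 13 mm below the bar's top, 63 mm above the table (up to 5 mm more while backed off). The bar is 46 mm long along this point's x axis, 12 mm thick along its y, 34 mm high; 21 mm below this point it ends in a hub 22 mm across. z up.
- level_knob (a joint): Turn of the red screw, rad, growing clockwise seen from above; each rad lowers foot and knob 3 mm. Starts backed off at -1.3 to -0.9. At 0 all feet share the load evenly and the red bar lies parallel to the black ones (the plate's long side); within 0.3 of 0 the stand is firm, beyond about 0.45 it rocks. Turning takes about 0.1 N m; it stays where left.
- screw_foot: Rubber foot 24 mm across under the red screw; origin at the centre of its underside, z up. It should bear about a quarter of the stand's weight (7 N) when the stand sits firm.

How it is judged:
By the outcome, as a careful person would: the job done as asked, in the order asked, and still so for the second after the job is handed in, with the robot touching nothing.
It also fails if it takes over 32 s, if anything falls off the work surface, if the arm or the gripper's body presses on something with over 40 N, if the wrist force passes 120 N, or if a joint passes its speed limit or range.

## Working session

There is one attempt and no reset: what is moved stays moved. The work goes in short steps, Python scripts to look and compute and a tool call to move; the robot and the scene stay as the last step left them, time stands still between calls to the robot, and variables do not carry over. Pictures are saved under pics/ and viewed, at most 10 in all, crops included, and the job is handed in when it is done.

Besides the shell and the picture viewer there is one more tool, called after "Emit:" in YAML: its name, and indented under it one key for each argument. play_rows: Moves the arm, as the interface text tells. Its arguments: {"type":"object","properties":{"plan":{"type":"array","items":{"type":"array"}},"hand":{"type":"number"}},"required":["plan"]}

```bash
mkdir -p pics; python3 - <<'E'
from workcell import *
import cv2
s=state();print(s)
for n in("top","scene"):
    cv2.imwrite(f"pics/{n}0.png",get_image(n)[:,:,::-1]);print(n,camera_info(n))
print(camera_info("wrist"))
E
```

```text
{'t': 0.0, 'q': array([-7.45480756e+01,  1.26744344e+01,  8.75275502e+01, -7.85490123e-04,
        7.99098400e+01, -7.22443107e+00]), 'joint_velocities': array([-0.031372  , -0.02808868,  0.08367943,  0.00893512,  0.09777819,
        0.04535709]), 'effort': array([ 1.28153450e-03, -4.96904790e+01, -3.89389265e+01, -7.66788344e-05,
        1.13539549e-02,  2.22910739e-05]), 'ee_pos': array([ 0.24076966, -0.57603109,  0.19989154]), 'tool_rot': array([[ 9.22696395e-01,  3.85527013e-01, -5.33001727e-04],
       [ 3.85527312e-01, -9.22694514e-01,  1.87756336e-03],
       [ 2.32053623e-04, -1.93790766e-03, -9.99998095e-01]]), 'wrist_force': array([-0.61857718,  0.22770892, -0.06374405]), 'ft_torque': array([-0.01963624, -0.00227294,  0.02322173]), 'gripper_force': 0.0, 'gripper_width': 0.08581128977748904}
top {'K': array([[422.88632411,   0.        , 262.71157733],
       [  0.        , 422.88632411, 194.31448427],
       [  0.        ,   0.        ,   1.        ]]), 'D': array([-0.03983914,  0.        ,  0.        ,  0.        ,  0.        ]), 'R': array([[ 0.0953541 , -0.99544161, -0.00
[... 484 characters left out ...]
8702958],
       [ 0.59250489, -0.5180931 , -0.616861  ]]), 't': array([0.4540931 , 0.26889938, 0.62079469])}
{'K': array([[291.66586651,   0.        , 254.82565005],
       [  0.        , 291.66586651, 191.47383091],
       [  0.        ,   0.        ,   1.        ]]), 'D': array([-0.06058109,  0.        ,  0.        ,  0.        ,  0.        ]), 'mount': array([[ 4.32722478e-04, -9.51571425e-01, -3.07427448e-01,
         7.87985381e-02],
       [ 9.99999849e-01,  5.15512657e-04, -1.88092186e-04,
         1.36019885e-03],
       [ 3.37465890e-04, -3.07427320e-01,  9.51571505e-01,
        -1.73335027e-01],
       [ 0.00000000e+00,  0.00000000e+00,  0.00000000e+00,
         1.00000000e+00]])}
```

View pics/top0.png

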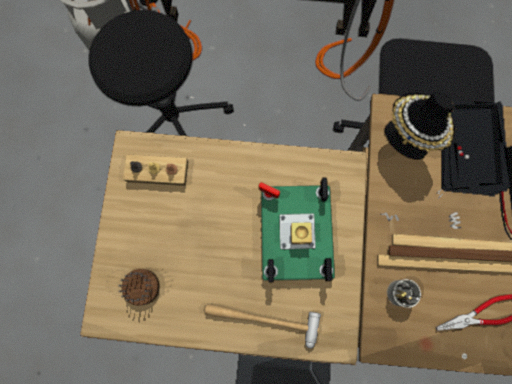

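View pics/scene0.png

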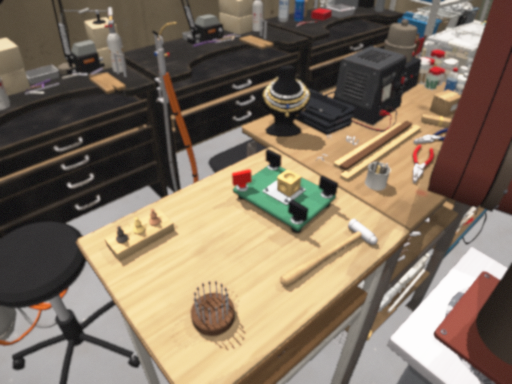

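The top view shows the green plate at columns 262–333, rows 185–280. The red bar is at about (269,189) at its upper-left corner, turned roughly 60° counter-clockwise from the black bars, which are vertical in the image.

```bash
cat > h.py <<'E'
import numpy as np,cv2
from workcell import *
def cast(px,info,z,s=None):
    px=np.atleast_2d(np.float64(px)).reshape(-1,1,2)
    d=cv2.undistortPoints(px,info["K"],info["D"]).reshape(-1,2)
    d=np.c_[d,np.ones(len(d))]
    if s is None: R=info["R"].T; o=-R@info["t"]
    else:
        m=info["mount"];R=s["tool_rot"]@m[:3,:3];o=s["ee_pos"]+s["tool_rot"]@m[:3,3]
    w=d@R.T
    return o+w*((z-o[2])/w[:,2])[:,None]
def big(m):
    c,_=cv2.findContours(m.astype(np.uint8),cv2.RETR_EXTERNAL,cv2.CHAIN_APPROX_NONE)
    return max(c,key=cv2.contourArea)[:,0,:]
def hsv(im): return cv2.split(cv2.cvtColor(im,cv2.COLOR_RGB2HSV))
E
python3 - <<'E'
from h import *
im=cv2.imread("pics/top0.png")[:,:,::-1].copy();i=camera_info("top");h,s,v=hsv(im)
g=big((h>60)&(h<95)&(s>100));P=cast(g,i,.032)
r=cv2.minAreaRect(P[:,:2].astype(np.float32)*1000);print("plate",r)
box=np.zeros(h.shape,bool);box[170:210,245:290]=1
c=big(((h<8)|(h>172))&(s>130)&(v>60)&box);print(cv2.minAreaRect(c))
Q=cast(c,i,.079);print("red",cv2.minAreaRect(Q[:,:2].astype(np.float32)*1000))
S=state();e=S["ee_pos"];print(e,S["tool_rot"][:,:2])
E
```

```text
plate ((523.111328125, 47.62793731689453), (194.90562438964844, 145.92172241210938), 6.681766033172607)
((267.9690856933594, 190.81959533691406), (21.93147850036621, 10.254996299743652), 23.96249008178711)
red ((593.53076171875, 114.844970703125), (44.60760498046875, 21.208131790161133), 70.86417388916016)
[ 0.24079021 -0.57607913  0.19997315] [[ 9.22694612e-01  3.85531348e-01]
 [ 3.85531578e-01 -9.22692969e-01]
 [ 2.33268331e-04 -1.80700743e-03]]
```

Emit:
play_rows:
  plan:
    - [[4,-3.3,0],-0.1]
    - [[8,-6.7,0],-0.2]
    - [[12,-10,0],-0.3]
    - [[16,-13.4,0],-0.4]
    - [[20,-16.8,0],-0.5]
    - [[24,-20.1,0],-0.6]
    - [[28,-23.5,0],-0.7]
    - [[32,-26.8,0],-0.8]
    - [[36,-30.2,0],-0.84]
    - [[40,-33.5,0],-0.84]
  hand: 6

```text
t: 1.1
ee_pos: [0.4711, -0.1306, 0.2009]
tool_rot: [[0.328, 0.945, -0.0], [0.945, -0.328, -0.0], [-0.0, 0.0, -1.0]]
wrist_force: [1.0, -0.7, 0.0]
gripper_width: 0.0601
gripper_force: 0.0
```

```bash
cat > go.py <<'E'
import sys
from h import *
S=state();R=S["tool_rot"];x,y,z,a=map(float,sys.argv[1:])
print(S["t"],S["ee_pos"],S["q"].round(1),"heading",np.degrees(np.arctan2(R[1,0],R[0,0])))
d=R.T@(np.array([x,y,z])-S["ee_pos"]);print("cm",d*100,"rad",np.arctan2(R[1,0],R[0,0])-np.radians(a))
E
python3 go.py .598 .114 .2 70.9
```

```text
1.1 [ 0.47111796 -0.13059864  0.20088086] [-24.7  -6.3 107.2  -0.   79.1  -5.6] heading 70.86833637330813
cm [27.26733232  3.97092984  0.08667856] rad -0.0005526345388957576
```

Emit:
play_rows:
  plan:
    - [[4.5,0.6,0],0]
    - [[9,1.3,0],0]
    - [[13.5,1.9,0],0]
    - [[18,2.6,0],0]
    - [[22,3.2,0],0]
    - [[25.3,3.65,0],0]
    - [[25.3,3.65,0],0]
    - [[25.3,3.65,0],0]
    - [[25.3,3.65,0],0]

```text
t: 2.0
ee_pos: [0.5879, 0.0935, 0.2005]
tool_rot: [[0.329, 0.944, -0.001], [0.944, -0.329, -0.0], [-0.001, -0.001, -1.0]]
wrist_force: [0.0, -0.2, -0.4]
gripper_width: 0.06
gripper_force: 0.0
```

```bash
python3 go.py .598 .114 .2 70.9; python3 - <<'E'
from h import *
S=state();im=get_image("wrist");cv2.imwrite("pics/w1.png",im[:,:,::-1]);i=camera_info("wrist");h,s,v=hsv(im)
g=big((h>60)&(h<95)&(s>100));P=cast(g,i,.032,S);print("plate",cv2.minAreaRect(P[:,:2].astype(np.float32)*1000))
m=((h<8)|(h>172))&(s>130)&(v>50)
c=big(m);print(cv2.minAreaRect(c))
Q=cast(c,i,.079,S);print("red",cv2.minAreaRect(Q[:,:2].astype(np.float32)*1000))
E
```

```text
2.0 [0.58785731 0.09352196 0.20053073] [ 1.5  8.7 92.  -0.  79.4 20.7] heading 70.77723911274082
cm [2.26760957 0.2835414  0.05108582] rad -0.0021425816753424254
plate ((526.3992309570312, 48.211612701416016), (194.72935485839844, 145.9328155517578), 6.450188636779785)
((13.0, 338.0), (26.0, 50.0), 0.0)
red ((191.75906372070312, -22.791576385498047), (98.28683471679688, 38.639129638671875), 51.54231643676758)
```

View pics/w1.png

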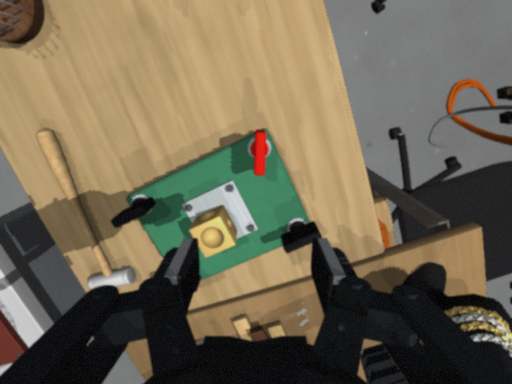

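The wrist picture shows the red bar at columns 254–268, rows 129–175, in clear view. The plate measures the same as before, so I'll measure the bar alone.

```bash
cat > red.py <<'E'
from h import *
import sys
def red(S,im,z,near):
    i=camera_info("wrist");h,s,v=hsv(im)
    m=(((h<8)|(h>172))&(s>130)&(v>40)).astype(np.uint8)
    for c in cv2.findContours(m,0,1)[0]:
        if cv2.contourArea(c)<60: continue
        Q=cast(c[:,0],i,z,S)
        r=cv2.minAreaRect(Q[:,:2].astype(np.float32)*1000)
        if np.hypot(*(np.array(r[0])-near))<60: print("red",r,cv2.boundingRect(c))
if __name__=="__main__":
    S=state();im=get_image("wrist");cv2.imwrite(sys.argv[1],im[:,:,::-1])
    red(S,im,.079,(598,114))
    i=camera_info("wrist");h,s,v=hsv(im);v2=cv2.inRange(im[130-10:185,235:285],(225,0,0),(255,90,90))
    print((v2>0).sum()); c=np.argwhere(v2>0)
    if len(c)>9: print("bright top",cv2.minAreaRect(cast(c[:,::-1]+[235,120],i,.079,S)[:,:2].astype(np.float32)*1000))
    print(im[125:180:5,255:270:2,0])
E
python3 red.py pics/w2.png;python3 go.py .598 .114 .2 70.9
```

```text
red ((600.277099609375, 114.67129516601562), (45.31586456298828, 17.30772590637207), 70.79285430908203) (250, 130, 18, 45)
166
bright top ((601.4385375976562, 112.78848266601562), (38.341678619384766, 5.385660171508789), 69.03459930419922)
[[179 178 175 174 177 175 177 192]
 [117 104 108 106 100  77  97 171]
 [144 215 225 224 225 190  79  79]
 [155 217 225 225 224 191 161  81]
 [163 221 226 225 225 197 198 168]
 [172 222 226 226 224 196 202 158]
 [176 223 225 225 224 183 133  71]
 [181 224 226 226 220 135  64  59]
 [187 224 225 224 214 110  61  62]
 [194 225 225 226 211  95  59  57]
 [ 89 107 105 109  88  61  57  58]]
2.1 [0.58806902 0.09315013 0.20093948] [ 1.4  8.6 92.  -0.  79.3 20.7] heading 70.7266639797106
cm [2.29596222 0.24925526 0.09311051] rad -0.003025284266353845
```

Emit:
play_rows:
  plan:
    - [[1.2,0.3,1],0]
    - [[2.35,0.56,2.5],0]
    - [[2.35,0.56,4.5],0]
    - [[2.35,0.56,6.5],0]
    - [[2.35,0.56,8],0]
    - [[2.35,0.56,8],0]
    - [[2.35,0.56,8],0]
    - [[2.35,0.56,8],0]

```text
t: 2.9
ee_pos: [0.6024, 0.1148, 0.1221]
tool_rot: [[0.329, 0.944, 0.002], [0.944, -0.329, 0.0], [0.001, 0.002, -1.0]]
wrist_force: [-0.1, -0.3, 0.1]
gripper_width: 0.06
gripper_force: 0.0
```

```bash
python3 - <<'E'
from h import *
S=state();im=get_image("wrist");cv2.imwrite("pics/w3.png",im[:,:,::-1]);i=camera_info("wrist")
m=cv2.inRange(im,(205,0,0),(255,100,100))
for c in cv2.findContours(m,0,1)[0]:
    if cv2.contourArea(c)>80:print(cv2.boundingRect(c),cv2.minAreaRect(cast(c[:,0],i,.079,S)[:,:2].astype(np.float32)*1000))
E
python3 go.py .601 .1135 .048 70.5
```

```text
(248, 177, 12, 50) ((601.743896484375, 114.0039291381836), (41.410423278808594, 8.476689338684082), 68.36720275878906)
2.95 [0.60247389 0.11474719 0.12235641] [ 3.4 14.7 93.7  0.  71.5 22.6] heading 70.80497197736703
cm [-0.17314596 -0.1138885   7.43525958] rad 0.005322765131372309
```

View pics/w3.png

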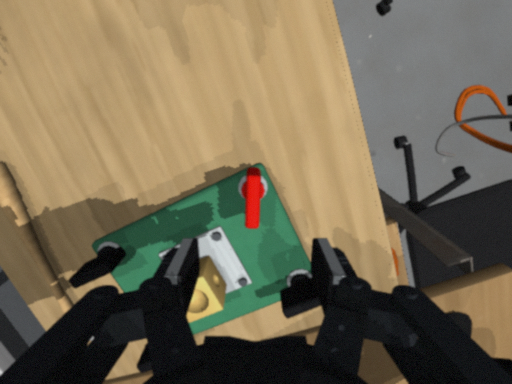

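The bar top is centred at about (254,202), with the fingers at columns 185 and 322 on either side, so it is aligned. I'll descend and close.

Emit:
play_rows:
  plan:
    - [[-0.1,-0.05,1.5],0.03]
    - [[-0.1,-0.05,3],0.03]
    - [[-0.1,-0.05,4.5],0.03]
    - [[-0.1,-0.05,6],0.03]
    - [[-0.1,-0.05,7],0.03]
    - [[-0.1,-0.05,7.4],0.03]
    - [[-0.1,-0.05,7.4],0.03]
    - [[-0.1,-0.05,7.4],0.03]
    - [[-0.1,-0.05,7.4],0.03]

```text
t: 3.85
ee_pos: [0.6015, 0.114, 0.048]
tool_rot: [[0.357, 0.934, 0.002], [0.934, -0.357, 0.0], [0.001, 0.002, -1.0]]
wrist_force: [0.1, -0.2, 0.3]
gripper_width: 0.0601
gripper_force: 0.0
```

Emit:
play_rows:
  plan:
    - [[0,0,0],0]
    - [[0,0,0],0]
    - [[0,0,0],0]
    - [[0,0,0],0]
    - [[0,0,0],0]
    - [[0,0,0],0]
    - [[0,0,0],0]
    - [[0,0,0],0]
  hand: 0.6

```text
t: 4.65
ee_pos: [0.6006, 0.1139, 0.047]
tool_rot: [[0.357, 0.934, -0.0], [0.934, -0.357, 0.0], [-0.0, -0.0, -1.0]]
wrist_force: [0.7, 0.5, 0.5]
gripper_width: 0.0059
gripper_force: 0.0
```

```bash
python3 go.py .601 .1135 .0445 6.5; python3 -c "
from workcell import *
s=state();print(s['wrist_force'],s['ft_torque'],s['gripper_width'])"
```

```text
4.65 [0.60061111 0.11387557 0.04696364] [ 3.3 19.5 96.6  0.  63.9 24.3] heading 69.08929674273712
cm [-0.02119618  0.04975858  0.24635942] rad 1.092389304668525
[0.72747738 0.54588546 0.51023393] [ 0.0076078  -0.02372537  0.01399731] 0.005931755046183572
```

```bash
python3 - <<'E'
from h import *
a=get_image("wrist")[:,:,::-1];b=get_image("scene")[140:240,210:360,::-1]
cv2.imwrite("pics/w4.png",np.hstack([a[100:],cv2.resize(b,(284,284),interpolation=cv2.INTER_CUBIC)]))
E
```

```text
(no output)
```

View pics/w4.png

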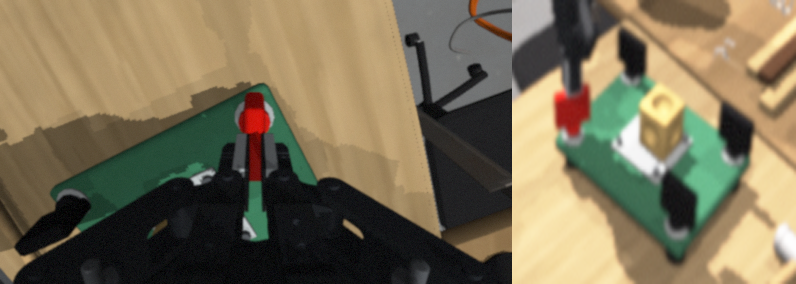

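The bar lies between the pads in the wrist view (red at columns 245–268, pads on either side). But the opening equals the commanded 6 mm and the force reads zero, so I'll close fully and check.

Emit:
play_rows:
  plan:
    - [[0,0,0],0]
    - [[0,0,0],0]
    - [[0,0,0],0]
    - [[0,0,0],0]
    - [[0,0,0],0]
  hand: 0

```text
t: 5.25
ee_pos: [0.6006, 0.1139, 0.047]
tool_rot: [[0.357, 0.934, -0.0], [0.934, -0.357, -0.0], [-0.0, -0.0, -1.0]]
wrist_force: [0.3, 0.1, -1.1]
gripper_width: 0.0002
gripper_force: 0.0
```

```bash
python3 - <<'E'
from h import *
a=get_image("wrist")[150:300,180:340,::-1];b=get_image("top")[160:300,230:360,::-1];b=get_image("scene")[150:220,220:320,::-1]
f=lambda x:cv2.resize(x,(400,400*x.shape[0]//x.shape[1]),interpolation=cv2.INTER_CUBIC)
a,b=f(a),f(b);n=min(len(a),len(b))
b=np.vstack([b,np.zeros((len(a)-len(b),400,3),np.uint8)]) if len(a)>len(b) else b[:len(a)]
cv2.imwrite("pics/w5.png",np.hstack([a,b]))
E
```

```text
(no output)
```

View pics/w5.png

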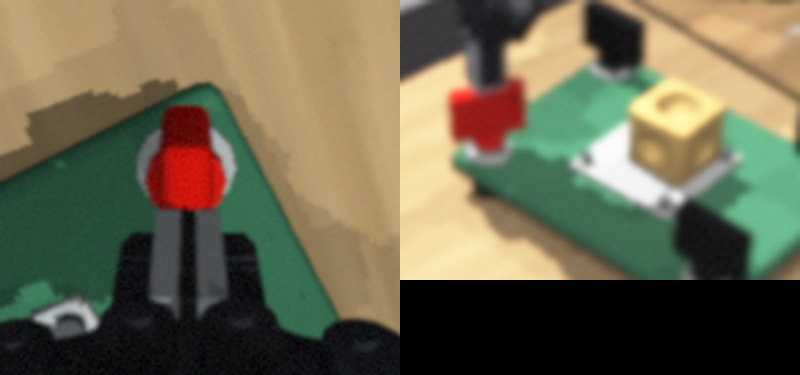

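The fingers shut fully, yet in both views they look as if they are above the bar. I'll project the TCP axis into the scene and wrist pictures and compare it with the visible tip.

```bash
python3 - <<'E'
from h import *
S=state();i=camera_info("scene")
for z in (.047,.06,.079,.1):
    p=S["ee_pos"].copy();p[2]=z
    px=cv2.projectPoints(p[None],cv2.Rodrigues(i["R"])[0],i["t"],i["K"],i["D"])[0].ravel();print(z,px,"crop",(px-[220,150])*4)
c=np.array([600.9,113.9,79])/1000
for d in (-.023,.023):
    for z in (.045,.079):
        p=np.array([c[0]+d*.357,c[1]+d*.934,z]);px=cv2.projectPoints(p[None],cv2.Rodrigues(i["R"])[0],i["t"],i["K"],i["D"])[0].ravel();print("bar",d,z,(px-[220,150])*4)
w=camera_info("wrist");m=np.linalg.inv(w["mount"])
for x in(.011,0):
  for z in (0,-.015,-.03):
    for y in (0,.03):
      p=m[:3,:3]@np.array([x,y,z])+m[:3,3];print(x,y,z,cv2.projectPoints(p[None],np.zeros(3),np.zeros(3),w["K"],w["D"])[0].ravel().round())
E
```

```text
0.047 [240.96584552 180.95701362] crop [ 83.86338209 123.82805447]
0.06 [240.9182223  176.54850365] crop [ 83.67288921 106.19401462]
0.079 [240.84749401 169.95993127] crop [83.38997602 79.83972507]
0.1 [240.76774393 162.47054453] crop [83.07097574 49.88217811]
bar -0.023 0.045 [120.2883503 118.503019 ]
bar -0.023 0.079 [120.65769913  71.97842811]
bar 0.023 0.045 [ 46.32455864 134.30180075]
bar 0.023 0.079 [44.90776036 87.49176486]
0.011 0 0 [253. 208.]
0.011 0.03 0 [301. 208.]
0.011 0 -0.015 [253. 217.]
0.011 0.03 -0.015 [304. 217.]
0.011 0 -0.03 [253. 228.]
0.011 0.03 -0.03 [309. 228.]
0 0 0 [253. 224.]
0 0.03 0 [300. 224.]
0 0 -0.015 [253. 234.]
0 0.03 -0.015 [303. 234.]
0 0 -0.03 [253. 246.]
0 0.03 -0.03 [308. 246.]
```

The bar sits exactly where predicted (top at z≈0.079). The visible fingertips end at its top in all views, about 31 mm behind the reported TCP. I'll reopen, go that much lower and check again.

Emit:
play_rows:
  plan:
    - [[0,0,-0.5],0]
    - [[0,0,-0.5],0]
    - [[0,0,-0.5],0]
    - [[0,0,-0.5],0]
    - [[0,0,-0.5],0]
    - [[0,0,-0.5],0]
    - [[0,0,-0.5],0]
    - [[0,0,0.2],0]
    - [[0,0,0.8],0]
    - [[0,0,0.8],0]
  hand: 4.5

```text
t: 6.4
ee_pos: [0.5994, 0.1138, 0.0373]
tool_rot: [[0.357, 0.934, -0.003], [0.934, -0.357, -0.0], [-0.001, -0.003, -1.0]]
wrist_force: [-1.2, 0.2, -0.6]
gripper_width: 0.0446
gripper_force: 0.0
```

Emit:
play_rows:
  plan:
    - [[0,0,0.5],0]
    - [[0,0,1],0]
    - [[0,0,1.4],0]
    - [[0,0,1.8],0]
    - [[0,0,2],0]
    - [[0,0,2],0]
    - [[0,0,2],0]

```text
t: 7.1
ee_pos: [0.6008, 0.1139, 0.0191]
tool_rot: [[0.357, 0.934, 0.0], [0.934, -0.357, 0.0], [0.0, 0.0, -1.0]]
wrist_force: [0.4, 1.4, 0.6]
gripper_width: 0.0448
gripper_force: 0.0
```

```bash
python3 - <<'E'
from h import *
s=state();print(s['ee_pos'],s['wrist_force'])
a=get_image("wrist")[150:300,180:340,::-1];b=get_image("scene")[150:220,220:320,::-1]
f=lambda x:cv2.resize(x,(400,400*x.shape[0]//x.shape[1]),interpolation=cv2.INTER_CUBIC)
a,b=f(a),f(b)
b=np.vstack([b,np.zeros((len(a)-len(b),400,3),np.uint8)])
cv2.imwrite("pics/w6.png",np.hstack([a,b]))
E
```

```text
[0.60075731 0.11387655 0.01909991] [0.35731777 1.4205282  0.64486073]
```

View pics/w6.png

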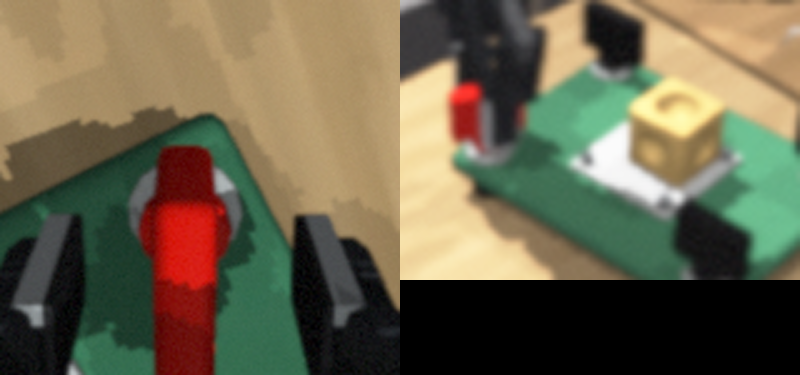

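The fingers now straddle the bar, with pads at crop columns 78 and 297 and the bar centred at 187. The TCP reads 19 mm without touching the plate, which confirms the tips are short. I'll close here.

Emit:
play_rows:
  plan:
    - [[0,0,0.2],0]
    - [[0,0,0.2],0]
    - [[0,0,0.2],0]
    - [[0,0,0.2],0]
    - [[0,0,0.2],0]
    - [[0,0,0.2],0]
    - [[0,0,0.2],0]
    - [[0,0,0.2],0]
  hand: 0

```text
t: 8.0
ee_pos: [0.6003, 0.114, 0.0168]
tool_rot: [[0.357, 0.934, -0.001], [0.934, -0.357, 0.0], [-0.0, -0.001, -1.0]]
wrist_force: [-2.1, 1.4, 0.2]
gripper_width: 0.0108
gripper_force: 60.1
```

The bar is gripped (10.8 mm, 60 N). I'll turn it clockwise in two parts, following the knob down.

Emit:
play_rows:
  plan:
    - [[0,0,0.03],0.08]
    - [[0,0,0.06],0.18]
    - [[0,0,0.09],0.28]
    - [[0,0,0.12],0.38]
    - [[0,0,0.15],0.48]
    - [[0,0,0.18],0.58]
    - [[0,0,0.21],0.68]
    - [[0,0,0.23],0.75]
    - [[0,0,0.24],0.8]
    - [[0,0,0.24],0.8]

```text
t: 9.0
ee_pos: [0.6009, 0.1133, 0.0156]
tool_rot: [[0.919, 0.394, 0.0], [0.394, -0.919, -0.001], [-0.0, 0.001, -1.0]]
wrist_force: [-5.1, -2.0, 6.2]
gripper_width: 0.0107
gripper_force: 61.2
```

```bash
cat > st.py <<'E'
from h import *
s=state();R=s["tool_rot"];print(s["t"],"wrench",s["wrist_force"].round(1),s["ft_torque"].round(2),"pos",s["ee_pos"].round(4),"head",np.degrees(np.arctan2(R[1,0],R[0,0])).round(1),"grip",s["gripper_width"])
im=get_image("top");i=camera_info("top");h,q,v=hsv(im)
m=((h>60)&(h<95)&(q>100)).astype(np.uint8)
P=cast(big(cv2.morphologyEx(m,cv2.MORPH_CLOSE,np.ones((5,5)))),i,.032)
print("plate",cv2.minAreaRect(P[:,:2].astype(np.float32)*1000))
# front (left/-x) edges of plate in image: fit line on bottom row
P2=P[:,:2]*1000;c=np.array([524,48]);t=np.radians(6.5);L=(P2-c)@np.array([[np.cos(t),-np.sin(t)],[np.sin(t),np.cos(t)]])
for n,k in(("-x",(L[:,0]<-92)&(abs(L[:,1])<50)),("-y",(L[:,1]<-66)&(abs(L[:,0])<55))):
    f=cv2.fitLine(P2[k].astype(np.float32),cv2.DIST_HUBER,0,.01,.01).ravel();print(n,k.sum(),(np.degrees(np.arctan2(f[1],f[0]))%180).round(2))
E
python3 st.py
```

```text
9.0 wrench [-5.1 -2.   6.2] [-0.35  0.69 -0.05] pos [0.6009 0.1133 0.0156] head 23.2 grip 0.01069905194276604
plate ((598.2532348632812, 82.94206237792969), (44.633846282958984, 87.95341491699219), 2.018203020095825)Traceback (most recent call last):
  File "st.py", line 10, in <module>
    f=cv2.fitLine(P2[k].astype(np.float32),cv2.DIST_HUBER,0,.01,.01).ravel();print(n,k.sum(),(np.degrees(np.arctan2(f[1],f[0]))%180).round(2))
      ~~~~~~~~~~~^^^^^^^^^^^^^^^^^^^^^^^^^^^^^^^^^^^^^^^^^^^^^^^^^^^
cv2.error: OpenCV(4.12.0) /io/opencv/modules/imgproc/src/linefit.cpp:50: error: (-215:Assertion failed) count > 0 in function 'fitLine2D_wods'
```

Emit:
play_rows:
  plan:
    - [[0,0,0],0.08]
    - [[0,0,0],0.16]
    - [[0,0,0],0.23]
    - [[0,0,0],0.29]
    - [[0,0,0],0.29]
    - [[0,0,0],0.29]
    - [[0,0,0],0.29]

```text
t: 9.75
ee_pos: [0.6008, 0.1129, 0.0155]
tool_rot: [[0.993, 0.116, 0.0], [0.116, -0.993, -0.001], [-0.0, 0.001, -1.0]]
wrist_force: [-5.9, -2.8, 4.7]
gripper_width: 0.0111
gripper_force: 61.0
```

Emit:
play_rows:
  plan:
    - [[0,0,0],0]
    - [[0,0,0],0]
    - [[0,0,0],0]
    - [[0,0,0],0]
    - [[0,0,0],0]
    - [[0,0,0],0]
    - [[0,0,0],0]
  hand: 5

```text
t: 10.45
ee_pos: [0.6007, 0.1139, 0.0146]
tool_rot: [[0.993, 0.116, 0.0], [0.116, -0.993, 0.0], [0.0, -0.0, -1.0]]
wrist_force: [0.5, -0.4, 0.3]
gripper_width: 0.05
gripper_force: 0.0
```

Emit:
play_rows:
  plan:
    - [[0,0,-1],0]
    - [[0,0,-3],0]
    - [[0,0,-5],0]
    - [[0,0,-8],0]
    - [[0,0,-11],0]
    - [[0,0,-14],0]
    - [[0,0,-17],0]
    - [[0,0,-20],0]
    - [[0,0,-20],0]
    - [[0,0,-20],0]

```text
t: 11.45
ee_pos: [0.6012, 0.1139, 0.2162]
tool_rot: [[0.993, 0.116, 0.003], [0.116, -0.993, 0.0], [0.003, 0.0, -1.0]]
wrist_force: [0.0, 0.5, -0.8]
gripper_width: 0.05
gripper_force: 0.0
```

```bash
python3 - <<'E'
from h import *
s=state();print(s["t"],s["ee_pos"],s["wrist_force"])
im=get_image("wrist");cv2.imwrite("pics/w7.png",im[:,:,::-1]);i=camera_info("wrist");h,q,v=hsv(im)
g=big((h>60)&(h<95)&(q>100));print("plate",cv2.minAreaRect(cast(g,i,.032,s)[:,:2].astype(np.float32)*1000))
for lo in(150,205):
  for c in cv2.findContours(cv2.inRange(im,(lo,0,0),(255,100,100)),0,1)[0]:
    if cv2.contourArea(c)>80:print(lo,cv2.boundingRect(c),cv2.minAreaRect(cast(c[:,0],i,.076,s)[:,:2].astype(np.float32)*1000))
E
```

```text
11.45 [0.60123844 0.11394323 0.21617381] [ 0.04921276  0.46264814 -0.76166591]
plate ((527.231689453125, 47.01100158691406), (193.68373107910156, 144.4005584716797), 6.752660274505615)
150 (251, 154, 14, 39) ((601.0133666992188, 109.7236557006836), (43.376888275146484, 14.305089950561523), 6.438739776611328)
150 (399, 54, 32, 28) ((731.9082641601562, -34.505149841308594), (16.420625686645508, 34.88599395751953), 50.67979049682617)
205 (253, 155, 6, 36) ((601.3901977539062, 111.99837493896484), (39.89321517944336, 5.631905555725098), 6.847007751464844)
```

View pics/w7.png

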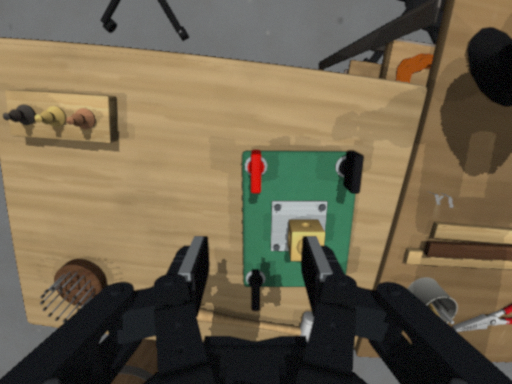

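The red bar at (256,173) lies parallel to the plate's long side (6.4–6.8° against 6.75°) and to the black bars. The plate hasn't shifted and the arm is clear, so I'm handing it in.

```bash
python3 -c "
from workcell import *
print(close_job())"
```

```text
the job is handed in; nothing more can be done
None
```

I turned the red screw about 1.1 rad clockwise until its bar lay within about half a degree of the plate's long side, then let go. The stand had not shifted and the job was handed in at about 11.5 s. I judged it firm from the bar's angle, because I did not measure the load on the foot.

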